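# Spent oil filter through the sprung flap of the waste bin

### The job

Throw the spent (rust-brown) oil filter away: holding it upright, push the bin's yellow sprung flap inwards with it, let go only once at least the lower half of the filter is inside, and draw back so that the flap swings shut over it. Leave the new white filter standing where it is.

Things in the scene. Friction and masses are not known exactly. Their poses are not given: they have to be found in the camera images.
- spent_filter: Spent spin-on oil filter, to be thrown away: upright round can, rust-brown with black bands and a black rim, 56 mm diameter, 76 mm tall, straight-sided up to 60 mm and then tapering to a dome, about 0.4 kg. It stands on the bench. Origin: centre of its underside; z up along its axis.
- new_filter: New oil filter of the same shape and size (56 mm diameter, 76 mm tall), white with blue bands, standing on the bench: a bystander, to be left alone. Origin: centre of its underside; z up.
- bin: Blue steel waste bin, fixed to the bench, turned about the vertical: 160 mm (its x) by 210 mm (its y), 210 mm tall, walls 4 mm, floor 6 mm, empty. One opening in its lid, 100 mm (x) by 160 mm (y), closed by the yellow flap. Origin: centre of its underside, z up; the opening's centre is at (0, 0, 0.21) in its frame.
- flap (a joint): Angle of the yellow flap (dark strip along its free edge), rad: 0 shut (flush in the lid), growing as its free edge swings down into the bin, up to 1.5. Thin plate 96 by 154 mm, hinged at the bin's +x side (along y at x = 0.05, z = 0.2075). A light spring shuts it: 1 N at the middle opens it, 1 to 2 N hold it wide open. It swings 98 mm deep, clear of a filter on the bin's floor.
Things that resemble listed ones, but are neither listed nor needed, are in the scene too. There is more than one size of the spent_filter; the one meant has the size given above.

How it is judged (in metres and radians):
On the way:
1. the spent filter, held by the fingers and upright within about 25 degrees, has pushed the flap open (more than 0.5 rad) and its underside is at least 30 mm below the lid, within the opening (contact force between the fingers and spent_filter above 0.5 N and value of joint flap above 0.5 rad and angle between spent_filter's own z axis and vertical below 0.45 rad and z of spent_filter in the frame of bin below 0.18 m and x of spent_filter in the frame of bin between -0.06 and 0.06 m and y of spent_filter in the frame of bin between -0.09 and 0.09 m), for 0.1 s.
At the end, for the whole second after the job is handed in: The spent filter lies inside the bin (underside centre less than 110 mm above the bin's base, between its walls), the flap is shut to within 0.12 rad, and the new filter still stands upright within 30 mm of where it was (z of spent_filter in the frame of bin between 0 and 0.11 m and x of spent_filter in the frame of bin between -0.08 and 0.08 m and y of spent_filter in the frame of bin between -0.105 and 0.105 m and value of joint flap below 0.12 rad and distance of new_filter from where it was at the start of the episode below 0.03 m and angle between new_filter's own z axis and vertical below 0.2 rad); the robot touches nothing.
It fails at once if the new filter is knocked over or shifted by more than 30 mm (distance of new_filter from where it was at the start of the episode above 0.03 m or angle between new_filter's own z axis and vertical above 0.3 rad).
It also fails if it takes over 35 s, if anything falls off the work surface, if the arm or the gripper's body presses on something with over 40 N, if the wrist force passes 120 N, or if a joint passes its speed limit or range.

### The arm

A 6-joint arm with a two-finger parallel gripper is mounted at the origin on the work surface. World frame = base frame: x ahead of the robot, y to its left, z up, the work surface at z = 0. Lengths are in mm, angles in degrees, forces in N, time in s.
With the tool pointing down it reaches from about 350 to 850 mm from the base axis. Payload 8.1 kg.
Tool frame: the origin (TCP) lies between the finger pads; the fingertips stand 11 mm ahead of it and the grasp point (between the pads) lies 8 mm behind it; z points along the fingers, y is the line along which they close (so a half turn about z gives the same grasp; the last joint's range is limited). The gripper opens to 85 mm and grips with 20 to 120 N. Pads are 22 mm wide; open, the fingers measure 114 mm over their backs; the gripper's body (76 mm by 85 mm) begins 54 mm behind the grasp point. The pads swing forward as they close: fully open they stand 13 mm farther back than shut.
Start: joints at [71.425, 7.471, 85.268, -0, 87.261, -4.893], TCP at [141.9, 582.984, 242.292] pointing down, gripper open.
Joint ranges: [-169.43, 169.43], [-51.17, 129.36], [1.28, 143.12], [-76.62, 256.62], [0, 156.53], [-152.29, 152.29]. Speed limits (degrees/s): [136.94, 136.94, 159.86, 180, 180, 180].

### API

Orientations are given as [roll, pitch, yaw] about the fixed x, y, z axes, in that order (R = Rz(yaw) Ry(pitch) Rx(roll)).
In Python, from bench import r, snapshot, get_calibration gives the robot as it stands.
- The arm moves only by the tool step_arm, never from a script. Its argument "rows" is a list of rows, each a list of 2 entries, a list of its own where there are three numbers: the shift along the tool's x, y, z in mm, then the turn about the tool's z in degrees. In form: [[[tx, ty, tz], yaw], ...]. A call has 1 to 12 rows; each row is the pose to reach, as a shift and turn from the pose commanded when the call began, along the tool's axes at that moment; what a row does not reach only later rows make up. A row lasts 1/10 s, in which the tool goes at most 50 mm and 8.59 degrees, less where a joint would pass 70% of its speed; a pose out of reach is approached as far as the arm can. A call with a gripper value outside its range is refused whole. "fingers" is the opening, from 0 (shut) to 1 (fully open), set as the call begins (left out, the last holds). The fingers move at their own pace and stop on an object; "squeeze" is the grip in N (left out, the last holds). Time passes only in rows, so rows that repeat a pose let the fingers close. It gives the time, the measured TCP pose, the force, the opening and the grip force at its end, in the units of the state.
- r.sense(): the state, without advancing time (a new reading comes with each control period).
- snapshot(name): name is "side" or "top" or "wrist"; returns the picture (384x512x3 uint8, blue, green, red); there is no depth.
- get_calibration(name): a dict with "fovy" (degrees; the focal length in pixels is half the picture's height over the tangent of half this angle, whatever the lens; pixels are square), "cx", "cy" (the principal point, pixels), "dist" ([k1, k2, p1, p2, k3] as OpenCV has them; the pictures are not rectified), "eye" and "orientation" of the camera in the world. Camera axes: x right, y up, looking along -z (the intrinsics and any distortion apply to the point x, -y, -z); pixel columns grow to the right and rows downward; lengths in mm; the calibration is good to about 2 mm. A picture is of the moment at which its call begins: read the wrist's pose just before it. get_calibration takes no time and is no camera call; for the wrist camera it gives the pose at the moment of the call.
- r.hand_in(): hands the job in; it is judged then, once.
The state is a dict: "time": time; "joint_pos": joint angles; "qd": joint speeds; "joint_efforts": joint torques, N m; "tool_pos": TCP position; "tcp_rot": TCP orientation; "ft_force": force on the tool from outside, world axes, zero at the start; "wrist_torque": the same for the moment, N m; "finger_gap": finger opening in mm; "grip_force": force on a finger pad.
Only numpy, scipy, OpenCV 4.12 (cv2) and the standard library are available. Lean on these libraries where they do the work, as an engineer would, in place of code of your own. Each camera call takes 0.05 s, during which the arm holds its last target. There are 200 camera calls.

## Working session

There is one attempt and no reset: what is moved stays moved. The work goes in short steps, Python scripts to look and compute and a tool call to move; the robot and the scene stay as the last step left them, time stands still between calls to the robot, and variables do not carry over. Pictures are saved under pics/ and viewed, at most 10 in all, crops included, and the job is handed in when it is done.

Besides the shell and the picture viewer there is one more tool, called after "Call:" by a JSON object that holds its "api" and its "payload", one argument or row to a line. step_arm: Moves the arm, as the interface text tells. Its arguments: {"type":"object","properties":{"rows":{"type":"array"},"fingers":{"type":"number"},"squeeze":{"type":"number"}},"required":["rows"]}

```bash
mkdir -p pics
cat > h.py <<'E'
import cv2,numpy as np
from bench import r,snapshot,get_calibration
from scipy.spatial.transform import Rotation as R
def cam(n):
    c=get_calibration(n);f=192/np.tan(np.radians(c['fovy'])/2)
    K=np.array([[f,0,c['cx']],[0,f,c['cy']],[0,0,1]]);o=np.array(c['orientation'],float)
    Rm=o if o.shape==(3,3) else R.from_euler('xyz',o,degrees=True).as_matrix()
    return K,np.array(c['dist'],float),np.array(c['eye'],float),Rm
def ray(c,uv,z):
    K,d,e,Rm=c
    p=cv2.undistortPoints(np.array([[uv]],float),K,d)[0,0]
    v=Rm@np.array([p[0],-p[1],-1]); return e+v*(z-e[2])/v[2]
def proj(c,P):
    K,d,e,Rm=c
    q=(np.atleast_2d(P)-e)@Rm*[1,-1,-1]
    return cv2.projectPoints(q,np.zeros(3),np.zeros(3),K,d)[0][:,0]
E
python3 - <<'E'
from h import *
for n in('top','side'):
    print(get_calibration(n)); cv2.imwrite(f'pics/{n}0.png',cv2.resize(snapshot(n),(800,600)))
print(r.sense())
E
```

```text
{'fovy': 43.42189138284624, 'cx': 261.6161526471591, 'cy': 186.68488543972967, 'dist': array([-0.20530734,  0.        ,  0.        ,  0.        ,  0.        ]), 'eye': array([ 263.28255697,  -24.10445932, 1286.13092861]), 'orientation': array([ 11.96855644,  -0.26729335, -83.34198591])}
{'fovy': 53.594215712105594, 'cx': 254.1236647623746, 'cy': 190.9189250820913, 'dist': array([-0.09294517,  0.        ,  0.        ,  0.        ,  0.        ]), 'eye': array([  69.8133509, -560.8240437,  656.5106058]), 'orientation': array([ 51.64741321,  -0.84204524, -36.57321012])}
{'time': 0.1, 'joint_pos': array([ 7.14222209e+01,  7.50971947e+00,  8.53226747e+01,  9.50950377e-05,
        8.72606989e+01, -4.89242099e+00]), 'qd': array([-0.02374721, -0.10378226, -0.07810456, -0.06997511,  0.0125872 ,
        0.01118998]), 'joint_efforts': array([ 2.10906779e-03, -5.70953500e+01, -5.01942337e+01, -6.73854402e-05,
        7.92670209e-03, -4.52125812e-05]), 'tool_pos': array([141.77636641, 582.53014068, 241.36387143]), 'tcp_rot': array([-1.79907254e+02, -8.03408519e-03,  1.66314631e+02]), 'ft_force': array([-0.15681325, -0.89369967, -0.25378197]), 'wrist_torque': array([-0.00339363,  0.00357047,  0.01661528]), 'grip_force': 0.0, 'finger_gap': 85.4642338026892}
```

View pics/top0.png

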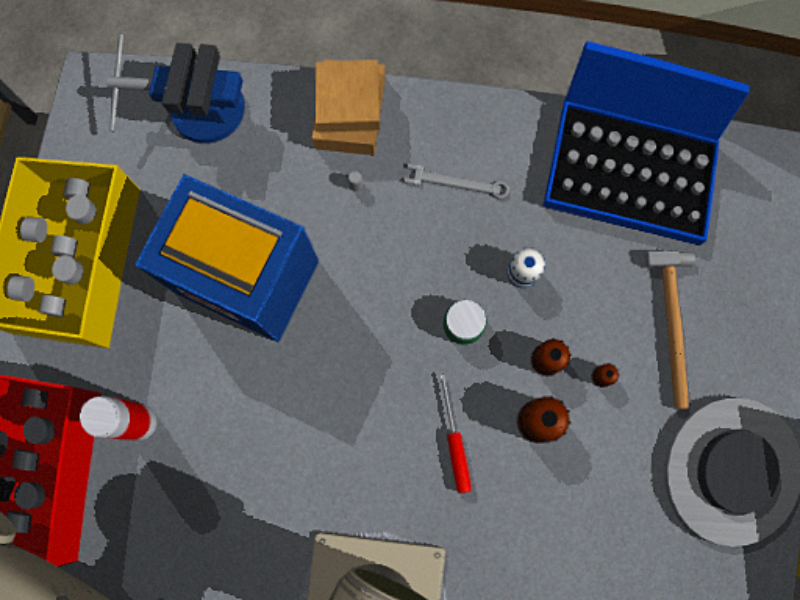

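View pics/side0.png

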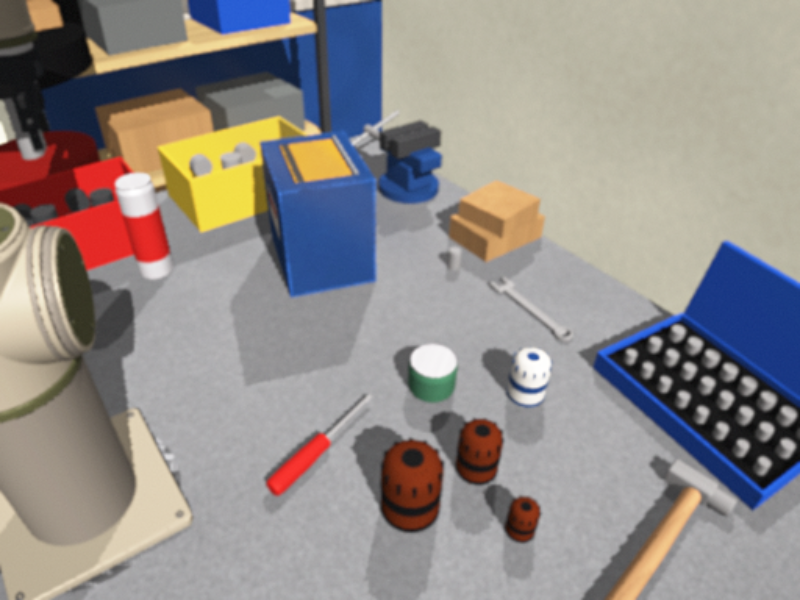

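Run:
```python
from h import *
c=cam('top');im=snapshot('top')
a=cv2.resize(im[105:225,80:210],(390*1,360),interpolation=cv2.INTER_CUBIC)
b=cv2.resize(im[150:290,270:400],(390,420),interpolation=cv2.INTER_CUBIC)
o=np.zeros((420,790,3),np.uint8);o[:360,:390]=a;o[:,400:]=b
cv2.imwrite('pics/crop.png',o)
s=.64
for n,uv in dict(large=(548,420),med=(555,355),small=(606,372),white=(530,262),green=(466,322)).items():
    print(n,ray(c,(uv[0]*s,uv[1]*s),76).round())
```

```text
large [ 336. -247.   76.]
med [ 442. -249.   76.]
small [ 423. -336.   76.]
white [ 593. -195.   76.]
green [479. -99.  76.]
```

View pics/crop.png

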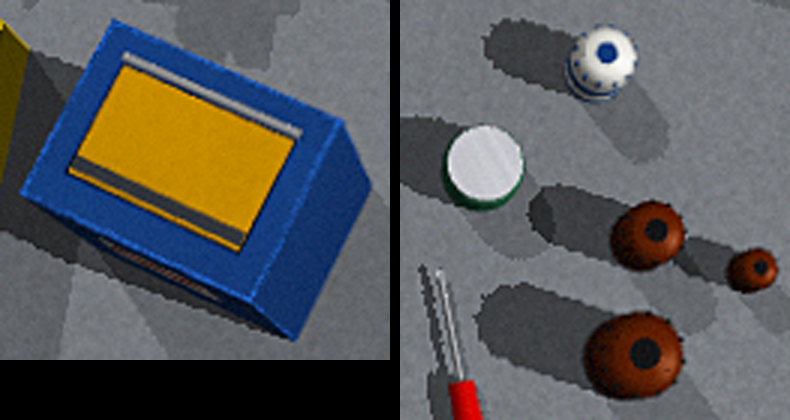

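Run:
```python
from h import *
c=cam('top')
for n,u,v,z in (('large',644,354,100),('med',656,230,76),('small',761,268,45),('white',607,52,76)):
    print(n,ray(c,((u-400)/3+270-1/3,v/3+150-1/3),z).round(1))
L=[ray(c,(u/3+80-1/3,v/3+105-1/3),210)[:2] for u,v in((113,20),(343,122),(252,298),(22,192))]
F=[ray(c,(u/3+80-1/3,v/3+105-1/3),210)[:2] for u,v in((122,64),(297,139),(242,250),(68,173))]
for Q in(L,F):
    Q=np.array(Q);print(Q.round(),Q.mean(0).round(1))
    print([np.linalg.norm(Q[i]-Q[i-1]).round() for i in range(4)])
    x=Q[0]+Q[1]-Q[2]-Q[3];y=Q[0]+Q[3]-Q[1]-Q[2];print(np.degrees([np.arctan2(x[1],x[0]),np.arctan2(-y[0],y[1])]))
```

```text
large [ 337.  -242.6  100. ]
med [ 444.  -248.1   76. ]
small [ 425.4 -349.7   45. ]
white [ 594.3 -193.2   76. ]
[[635. 365.]
 [570. 166.]
 [424. 215.]
 [485. 412.]] [528.6 289.5]
[np.float64(156.0), np.float64(210.0), np.float64(154.0), np.float64(207.0)]
[-18.04191861 -17.56525545]
[[598. 350.]
 [552. 199.]
 [460. 228.]
 [505. 377.]] [528.9 288.9]
[np.float64(97.0), np.float64(158.0), np.float64(97.0), np.float64(156.0)]
[-16.70919584 -16.81554392]
```

Call:
{"api": "step_arm", "payload": {
  "rows": [
    [[-15,-15,-45],0],
    [[-40,-40,-75],4],
    [[-385,-404,-90],4],
    [[-385,-404,-90],4],
    [[-385,-404,-90],4],
    [[-385,-404,-90],4],
    [[-385,-404,-90],4],
    [[-385,-404,-90],4],
    [[-385,-404,-90],4],
    [[-385,-404,-90],4],
    [[-385,-404,-90],4],
    [[-385,-404,-90],4]
  ],
  "fingers": 1,
  "squeeze": 40
}}

```text
time: 1.35
tool_pos: [420.0, 98.9, 332.3]
tcp_rot: [180.0, 0.0, 162.3]
ft_force: [1.0, 1.7, -0.3]
finger_gap: 84.7
grip_force: 0.0
```

Call:
{"api": "step_arm", "payload": {
  "rows": [
    [[-128,-323,150],0],
    [[-128,-323,150],0],
    [[-128,-323,150],0],
    [[-128,-323,150],0],
    [[-128,-323,150],0],
    [[-128,-323,150],0],
    [[-128,-323,150],0],
    [[-128,-323,150],0],
    [[-128,-323,150],0],
    [[-128,-323,150],0]
  ]
}}

```text
time: 2.35
tool_pos: [442.8, -245.8, 181.5]
tcp_rot: [180.0, -0.1, 162.2]
ft_force: [-0.1, 0.6, 0.9]
finger_gap: 85.2
grip_force: 0.0
```

Run:
```python
from h import *
s=r.sense();print(s['tool_pos'],s['tcp_rot'])
c=cam('wrist');im=snapshot('wrist')
cv2.imwrite('pics/w1.png',im)
print(c[2],proj(c,[[444,-248,76],[444,-248,0],[425,-350,45],[337,-242,100]]).round())
import pickle;pickle.dump(c,open('c1.pkl','wb'))
```

```text
[ 442.82946351 -245.79512732  181.52949489] [ 1.79953508e+02 -9.91556929e-02  1.62230997e+02]
[ 379.3532505  -224.73254551  313.33625797] [[257. 202.]
 [258. 179.]
 [134. 206.]
 [210.  43.]]
```

View pics/w1.png

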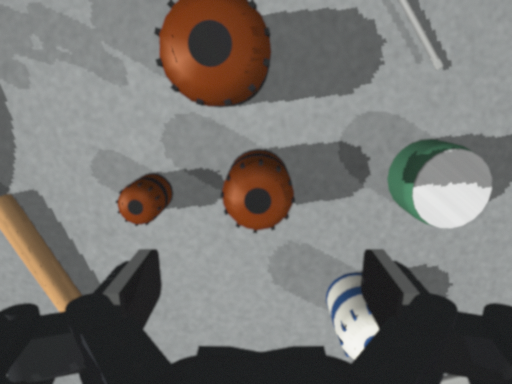

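Wrist view: large filter at (210,43), the medium one at (258,201), the small one at (135,207). The medium one matches the white filter's 56 mm, so it is the spent filter, and it lies within 1 px of where I predicted. I'll go down and grip it.

Call:
{"api": "step_arm", "payload": {
  "rows": [
    [[-2,-2,45],0],
    [[-2,-2,85],0],
    [[-2,-2,115],0],
    [[-2,-2,135],0],
    [[-2,-2,143],0],
    [[-2,-2,143],0]
  ]
}}

```text
time: 3.0
tool_pos: [444.6, -247.1, 39.0]
tcp_rot: [180.0, -0.1, 162.4]
ft_force: [0.8, 0.3, 0.7]
finger_gap: 85.4
grip_force: 0.0
```

Call:
{"api": "step_arm", "payload": {
  "rows": [
    [[0,0,0],0],
    [[0,0,0],0],
    [[0,0,0],0],
    [[0,0,0],0],
    [[0,0,0],0],
    [[0,0,0],0],
    [[0,0,0],0],
    [[0,0,0],0]
  ],
  "fingers": 0,
  "squeeze": 40
}}

```text
time: 3.8
tool_pos: [446.0, -249.0, 41.4]
tcp_rot: [-180.0, 0.2, 162.3]
ft_force: [-1.8, 1.9, 6.6]
finger_gap: 54.3
grip_force: 42.0
```

Call:
{"api": "step_arm", "payload": {
  "rows": [
    [[0,0,-10],0],
    [[0,0,-35],0],
    [[0,0,-70],0],
    [[0,0,-110],0],
    [[0,0,-150],0],
    [[0,0,-190],0],
    [[0,0,-225],0],
    [[0,0,-250],0],
    [[0,0,-260],0],
    [[0,0,-260],0]
  ],
  "squeeze": 60
}}

```text
time: 4.8
tool_pos: [445.1, -248.6, 300.9]
tcp_rot: [-180.0, 0.2, 162.3]
ft_force: [-0.1, -1.0, -4.9]
finger_gap: 54.3
grip_force: 64.8
```

Call:
{"api": "step_arm", "payload": {
  "rows": [
    [[3,16,0],0],
    [[9,48,0],0],
    [[16,91,0],0],
    [[24,134,0],0],
    [[32,177,0],0],
    [[40,220,0],0],
    [[48,269,0],0],
    [[56,312,0],0],
    [[64,355,0],0],
    [[71,398,0],0],
    [[79,441,0],0],
    [[86,484,0],0]
  ]
}}

```text
time: 6.0
tool_pos: [508.0, 241.3, 296.5]
tcp_rot: [-179.9, -0.2, 162.4]
ft_force: [0.8, -0.3, -3.6]
finger_gap: 54.2
grip_force: 64.8
```

Call:
{"api": "step_arm", "payload": {
  "rows": [
    [[5,27,0],0],
    [[8,45,0],0],
    [[9,53,0],0],
    [[9,53,0],0],
    [[9,53,0],0]
  ]
}}

```text
time: 6.5
tool_pos: [516.8, 291.5, 298.2]
tcp_rot: [-179.9, -0.1, 162.3]
ft_force: [0.1, -0.0, -4.1]
finger_gap: 53.9
grip_force: 65.0
```

Run:
```python
from h import *
s=r.sense();print(s['time'],s['tool_pos'],s['tcp_rot'],s['grip_force'])
c=cam('wrist')
cs=[snapshot('wrist'),snapshot('side')]
cv2.imwrite('pics/b1.png',cv2.resize(np.hstack(cs),(800,300)))
B=R.from_euler('z',-17.5,degrees=True)
P=B.apply([[50,80,210],[50,-80,210],[-50,-80,210],[-50,80,210]])+[529,289,0]
print(proj(c,P).round(),proj(cam('side'),P).round())
```

```text
6.5 [516.77084711 291.5108976  298.21440579] [-1.79907851e+02 -6.69627411e-02  1.62307537e+02] 64.95084682479501
[[371. 287.]
 [153. 288.]
 [139. 152.]
 [384. 150.]] [[212.  87.]
 [227. 111.]
 [189. 116.]
 [178.  92.]]
```

View pics/b1.png

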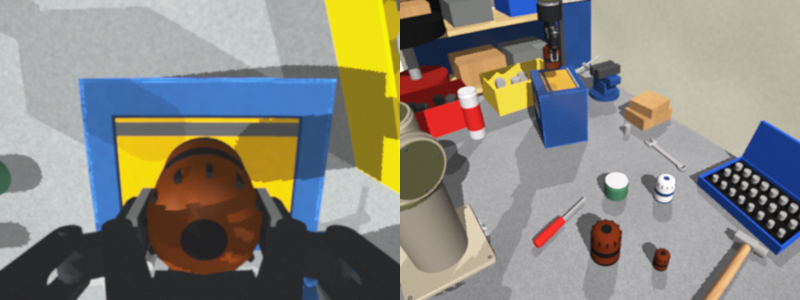

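Call:
{"api": "step_arm", "payload": {
  "rows": [
    [[0,0,15],0],
    [[0,0,30],0],
    [[0,0,45],0],
    [[0,0,55],0],
    [[0,0,65],0],
    [[0,0,75],0],
    [[0,0,85],0],
    [[0,0,95],0],
    [[0,0,105],0],
    [[0,0,115],0],
    [[0,0,118],0],
    [[0,0,118],0]
  ]
}}

```text
time: 7.8
tool_pos: [516.7, 292.0, 180.2]
tcp_rot: [-179.9, -0.1, 162.3]
ft_force: [-0.6, 0.2, -4.9]
finger_gap: 54.7
grip_force: 65.0
```

Call:
{"api": "step_arm", "payload": {
  "rows": [
    [[0,0,0],0],
    [[0,0,0],0],
    [[0,0,0],0]
  ]
}}

```text
time: 8.1
tool_pos: [517.5, 292.4, 181.8]
tcp_rot: [180.0, 0.0, 162.3]
ft_force: [-1.3, 0.7, -3.7]
finger_gap: 54.6
grip_force: 65.0
```

Run:
```python
from h import *
s=r.sense();print(s['time'],s['tool_pos'],s['tcp_rot'],s['ft_force'],s['grip_force'])
cv2.imwrite('pics/b2.png',cv2.resize(np.hstack([snapshot('wrist'),snapshot('top')]),(800,300)))
```

```text
8.1 [517.52353764 292.39069002 181.81423686] [1.79967202e+02 3.30241933e-02 1.62319255e+02] [-1.27477793  0.6649191  -3.68216839] 64.9978250451386
```

View pics/b2.png

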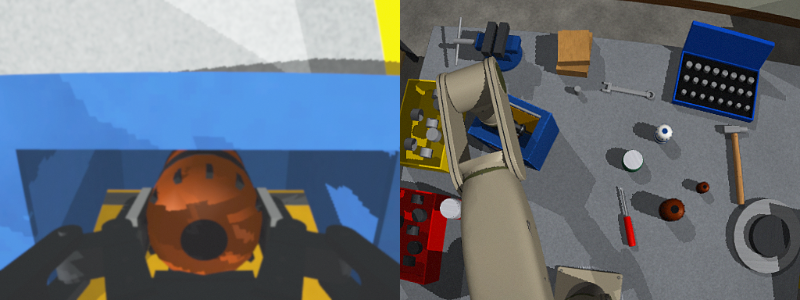

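The filter is upright in the opening with the flap pushed down beneath it (wrist view). I'll release it and draw back.

Call:
{"api": "step_arm", "payload": {
  "rows": [
    [[0,0,0],0],
    [[0,0,0],0],
    [[0,0,0],0],
    [[0,0,0],0],
    [[0,0,0],0],
    [[0,0,0],0],
    [[0,0,0],0],
    [[0,0,0],0]
  ],
  "fingers": 1
}}

```text
time: 9.0
tool_pos: [517.3, 292.2, 181.3]
tcp_rot: [-180.0, 0.0, 162.3]
ft_force: [0.2, -0.1, 1.0]
finger_gap: 85.5
grip_force: 0.5
```

Call:
{"api": "step_arm", "payload": {
  "rows": [
    [[0,0,-10],0],
    [[0,0,-25],0],
    [[0,0,-45],0],
    [[0,0,-70],0],
    [[0,0,-95],0],
    [[0,0,-120],0],
    [[0,0,-140],0],
    [[0,0,-150],0],
    [[0,0,-150],0],
    [[0,0,-150],0]
  ]
}}

```text
time: 10.0
tool_pos: [517.2, 292.2, 330.7]
tcp_rot: [-180.0, -0.0, 162.3]
ft_force: [-0.2, -0.4, -0.2]
finger_gap: 85.5
grip_force: 0.0
```

Run:
```python
from h import *
s=r.sense();print(s['time'],s['tool_pos'],s['ft_force'],s['finger_gap'])
cv2.imwrite('pics/b3.png',cv2.resize(np.hstack([snapshot('wrist'),snapshot('side')]),(800,300)))
```

```text
10.0 [517.16672177 292.16324305 330.74980357] [-0.23181079 -0.38844838 -0.24311532] 85.51775723727665
```

View pics/b3.png

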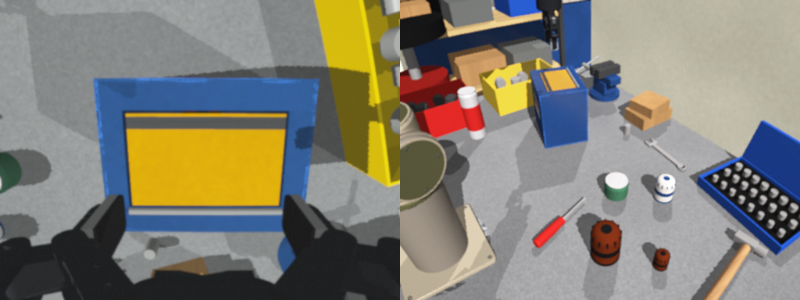

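The flap is shut, the filter is gone from the gripper and the bench, and the white filter is still standing. Handing in.

```bash
python3 -c "
from bench import r
print(r.hand_in())"
```

```text
the job is handed in; nothing more can be done
None
```

The 56 mm spent filter was pushed through the flap upright and dropped in the bin, the flap is shut, the white filter was left untouched, and the job was handed in at about 10 s; no verdict came back.

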